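Tug-check the catches of two food bins

TASK

Check that the lids of the two food bins are caught, the left bin first and then the right: take the lid's bar handle and tug it gently upward, holding the pull for a moment. If the lid gives, lift it clearly off its catch, then press it fully home until the catch snaps and tug it again to be sure it holds, before you go on to the other bin. Do not force open a lid that is caught, leave the jar, mug and glass where they stand, and finish with both lids shut, caught and let go.

Things in the scene. Friction and masses are not known exactly. Their poses are not given: they have to be found in the camera images.
- bin_a: one of two identical white food bins (one at y > 0, one at y < 0) with a hinged wooden lid; 180 mm deep (x), 150 wide (y), 110 high; does not move. Origin: centre of its underside; +x from its front (handle, spring catch; faces the robot) to its back; hinge line along y at x = 90, z = 110 mm. Either may be the uncaught one. Caught lids withstand a tug of 20 N at the bar; about 15 N down on the bar snaps and re-catches a lid
- bin_a_lid (a joint): lid hinge of bin_a, rad: 0 = fully down, grows as the front lifts. A caught lid lies at 0; tugged, it lifts to about 0.012 (2 mm at the bar) and is stopped by the catch. An uncaught lid looks nearly shut (rests on the catch at about 0.05) and lifts freely with 3 to 5 N; lift it past 0.1 (8 mm) to be sure. It sinks back softly if let go, and is not caught by its own weight
- bin_a_bar (a point): middle of the steel bar handle on the lid of bin_a: a round bar 12 mm thick, 84 mm long along the bin's y on two 10 mm end posts, its axis 30 mm above the lid's top (24 mm free under it). With the lid fully down it lies at x = -65, y = 0, z = 153 mm in the bin's frame, 155 mm ahead of the hinge line. Axes as the bin's, turning with the lid
- bin_b: one of two identical white food bins (one at y > 0, one at y < 0) with a hinged wooden lid; 180 mm deep (x), 150 wide (y), 110 high; does not move. Origin: centre of its underside; +x from its front (handle, spring catch; faces the robot) to its back; hinge line along y at x = 90, z = 110 mm. Either may be the uncaught one. Caught lids withstand a tug of 20 N at the bar; about 15 N down on the bar snaps and re-catches a lid
- bin_b_lid (a joint): lid hinge of bin_b, rad: 0 = fully down, grows as the front lifts. A caught lid lies at 0; tugged, it lifts to about 0.012 (2 mm at the bar) and is stopped by the catch. An uncaught lid looks nearly shut (rests on the catch at about 0.05) and lifts freely with 3 to 5 N; lift it past 0.1 (8 mm) to be sure. It sinks back softly if let go, and is not caught by its own weight
- bin_b_bar (a point): middle of the steel bar handle on the lid of bin_b: a round bar 12 mm thick, 84 mm long along the bin's y on two 10 mm end posts, its axis 30 mm above the lid's top (24 mm free under it). With the lid fully down it lies at x = -65, y = 0, z = 153 mm in the bin's frame, 155 mm ahead of the hinge line. Axes as the bin's, turning with the lid
- sugar_jar: glass jar with a cork lid, 75 mm wide, 110 mm high; a bystander, loose, to be left standing where it is. Origin: centre of its underside, z up
- mug: cream mug standing on its rim, 71 mm wide (106 with handle), 85 mm high; a bystander, loose, to be left standing where it is. Origin: centre of its underside, z up
- tumbler: ribbed green glass standing on its rim, 69 mm wide, 104 mm high; a bystander, loose, to be left standing where it is. Origin: centre of its underside, z up

How it is judged:
By the outcome, as a careful person would: the job done as asked, in the order asked, and still so for the second after the job is handed in, with the robot touching nothing.
It also fails if it takes over 61 s, if anything falls off the work surface, if the arm or the gripper's body presses on something with over 40 N, if the wrist force passes 120 N, or if a joint passes its speed limit or range.

ROBOT

A 7-joint arm with a two-finger parallel gripper is mounted at the origin on a cart in front of the work surface, level with it; the furniture and walls round the work are solid. World frame = base frame: x ahead of the robot, y to its left, z up, the work surface at z = 0. Lengths are in m, angles in rad, forces in N, time in s.
With the tool pointing down it reaches from about 0.4 to 0.85 m from the base axis. Payload 10.4 kg.
Tool frame: the origin (TCP) lies on the centre line of the jaws, within the pads' length; the fingertips stand 8 mm ahead of it and the grasp point (between the pads) lies 11 mm behind it; z points along the fingers, y is the direction in which the jaws open and shut (so a half turn about z gives the same grasp; the last joint's range is limited). The gripper opens to 85 mm and grips with 20 to 120 N. Pads are 22 mm wide; open, the fingers measure 114 mm over their backs; the gripper's body (76 mm by 85 mm) begins 54 mm behind the grasp point. The pads swing forward as they close: fully open they stand 13 mm farther back than shut.
Start: joints at [1.282, 0.332, -0.065, 1.46, 0.022, 1.35, -0.088], TCP at [0.164, -0.603, 0.239] pointing down, gripper open.
Joint ranges: [-2.6, 2.6], [-0.5, 2.12], [-1.47, 1.34], [0.16, 2.42], [-1.27, 4.41], [0.06, 2.06], [-2.6, 2.6]. Speed limits (rad/s): [2.22, 2.22, 2.79, 2.79, 3.14, 3.14, 3.14].

INTERFACE

Orientations are given as a unit quaternion [x, y, z, w].
In Python, from workcell import manip gives the robot as it stands.
- The arm moves only by the tool arm_command, never from a script. Its argument "targets" is text: rows parted by semicolons, each of 6 numbers parted by spaces: the shift along the tool's x, y, z in mm, then the turn, a rotation vector about the tool's x, y, z in rad. A call has 1 to 5 rows; each row shifts and turns the commanded pose from where the row before left it, along the tool's axes as they then stand; what a row does not reach is not made up. A row lasts 1/8 s, in which the tool goes at most 62.5 mm and 10.7 degrees, less where a joint would pass 70% of its speed; a pose out of reach is approached as far as the arm can. A call is refused whole if a number of a shift passes 62.5 or a number of a turn 0.188, either way. A call with a gripper value outside its range is refused whole. "grip" is the finger opening in mm, from 0 to 85.4, set as the call begins (left out, the last holds). The fingers move at their own pace and stop on an object; "squeeze" is the grip in N (left out, the last holds). Time passes only in rows, so rows that do not move let the fingers close. It gives the time, the measured TCP pose, the force and the opening at its end, in the units of the state.
- manip.get_obs(): the state, without advancing time (a new reading comes with each control period).
- manip.camera(name): name is "side" or "top" or "wrist"; returns a dict with "frame" (400x640x3 uint8, red, green, blue), "vertical_fov" (degrees; the focal length in pixels is half the picture's height over the tangent of half this angle, whatever the lens; pixels are square), "cx", "cy" (the principal point, pixels), "rvec" (rotation vector, rad) and "tvec" (3), from world to camera coordinates, as OpenCV has them. Camera axes: x right, y down, z forward; pixel columns grow to the right and rows downward; lengths in m; the calibration is good to about 2 mm. A picture is of the moment at which its call begins. There is no depth.
- manip.hand_in(): hands the job in, once; it reports no verdict.
Trained networks look in a picture, given as the dict that the camera call returned (one of the last four; its "shot" number tells which), for a name from the list of things; names that differ only in an ending like _2 or _b are one class to them, and where a whole thing is asked for, a point or a joint stands for the part that bears it (a point fixed in the world has none). Each returns a list of dicts, best first, with "p" (0 to 1); they miss things now and then, are a little off and sometimes report something else, mostly with a low value. They report only what shows in the picture. A call takes as long as a camera call.
- manip.search_frame(picture, name): "xyz" ([x, y, z] in m, in the coordinates of the camera as it stood for that picture, good to about 4 mm: the middle of the surface that is visible of it).
The state is a dict: "clock": time; "joint_pos": joint angles; "joint_velocities": joint speeds; "tau": joint torques, N m; "position": TCP position; "ee_rot": TCP orientation; "ft_force": force on the tool from outside, world axes, zero at the start; "torque": the same for the moment, N m; "grip_width": opening from 0.0 (shut) to 1.0 (fully open).
Only numpy, scipy, OpenCV 4.12 (cv2) and the standard library are available. Lean on these libraries where they do the work, as an engineer would, in place of code of your own. Each camera call takes 0.05 s, during which the arm holds its last target.

## Working session

There is one attempt and no reset: what is moved stays moved. The work goes in short steps, Python scripts to look and compute and a tool call to move; the robot and the scene stay as the last step left them, time stands still between calls to the robot, and variables do not carry over. Pictures are saved under pics/ and viewed, and the job is handed in when it is done.

Besides the shell and the picture viewer there is one more tool, called after ">>>" by a JSON object that holds its "name" and its "arguments", one argument or row to a line. arm_command: Moves the arm, as the interface text tells. Its arguments: {"type":"object","properties":{"targets":{"type":"string"},"grip":{"type":"number"},"squeeze":{"type":"number"}},"required":["targets"]}

```bash
mkdir -p pics; cat > h.py <<'E'
import numpy as np,cv2
from workcell import manip
from scipy.spatial.transform import Rotation as R
np.set_printoptions(precision=4,suppress=True)
def snap(cam,fn=None):
    d=manip.camera(cam)
    if fn: cv2.imwrite('pics/'+fn,d['frame'][:,:,::-1])
    return d
def toworld(d,p):
    M=R.from_rotvec(np.ravel(d['rvec'])).as_matrix()
    return M.T@(np.array(p)-np.ravel(d['tvec']))
def proj(d,X):
    f=200/np.tan(np.radians(d['vertical_fov'])/2)
    K=np.array([[f,0,d['cx']],[0,f,d['cy']],[0,0,1.]])
    return cv2.projectPoints(np.array(X,float).reshape(-1,3),np.ravel(d['rvec']),np.ravel(d['tvec']),K,None)[0].reshape(-1,2)
E
python3 - <<'E'
from h import *
o=manip.get_obs(); print(o)
for c in ['top','side']:
    d=snap(c,c+'0.png'); print(c,d['vertical_fov'],d['cx'],d['cy'],d['rvec'],d['tvec'])
    for n in ['bin_a','bin_a_bar','sugar_jar','mug','tumbler']:
        for r in manip.search_frame(d,n)[:3]:
            w=toworld(d,r['xyz']); print(n,round(r['p'],2),w,proj(d,w)[0])
E
```

```text
{'clock': 0.0, 'joint_pos': array([ 1.2824,  0.3329, -0.0647,  1.4609,  0.0216,  1.3499, -0.0885]), 'joint_velocities': array([ 0.0001,  0.0002, -0.0003, -0.    ,  0.0014, -0.0004,  0.0015]), 'tau': array([ -0.0005, -62.5444,   0.0488, -39.1618,   0.0162,   0.0097,
        -0.    ]), 'position': array([ 0.1641, -0.6027,  0.2385]), 'ee_rot': array([ 0.9912,  0.1325, -0.0001, -0.0007]), 'ft_force': array([0.0924, 0.8324, 0.426 ]), 'torque': array([ 0.0472,  0.0428, -0.0648]), 'grip_width': 1.0038145217963201}
top 43.73815426004924 324.3831569968766 209.8642841089559 [ 2.1615 -2.1213  0.1702] [-0.0008  0.5999  1.6648]
bin_a 0.89 [0.5661 0.1243 0.1192] [289.5746 215.9299]
bin_a 0.82 [ 0.5844 -0.1065  0.1261] [360.126  211.4223]
bin_a_bar 0.66 [ 0.5855 -0.1081  0.1261] [360.6104 211.0861]
sugar_jar 0.73 [0.5975 0.3851 0.1109] [211.1445 205.388 ]
mug 0.75 [0.7129 0.0141 0.086 ] [323.9705 175.112 ]
tumbler 0.6 [ 0.6367 -0.3603  0.1021] [435.714  198.4795]
side 56.78889151826786 318.90512664323774 201.3227505511427 [ 2.3886 -0.0868  0.0425] [-0.5856  0.1029  1.1091]
bin_a 0.94 [ 0.5845 -0.1558  0.1234] [322.6624 241.479 ]
bin_a 0.87 [0.5717 0.0781 0.1226] [311.9706 179.0115]
bin_a_bar 0.56 [ 0.5778 -0.125   0.1262] [319.1354 231.4921]
sugar_jar 0.96 [0.5994 0.3654 0.0776] [314.8017 132.9223]
tumbler 0.89 [ 0.639  -0.3907  0.0912] [355.9941 334.8247]
```

```bash
python3 - <<'E'
import cv2
a=cv2.imread('pics/top0.png');cv2.imwrite('pics/top0c.png',cv2.resize(a[120:300,180:460],None,fx=2.8,fy=2.8,interpolation=cv2.INTER_CUBIC))
E
```

```text
(no output)
```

View pics/top0.png

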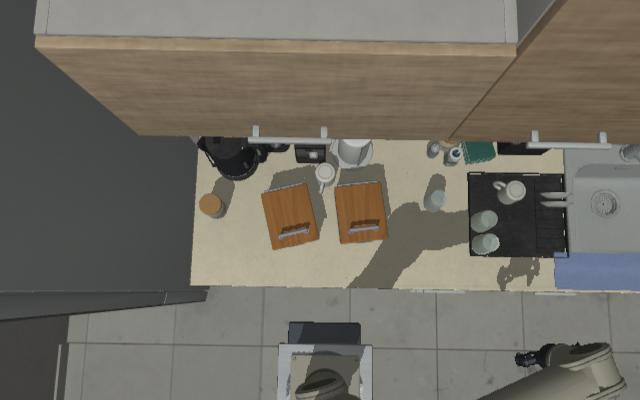

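View pics/side0.png

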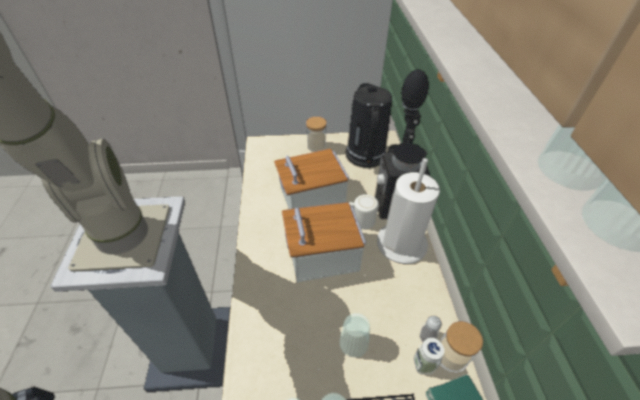

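```bash
sleep 1
```

```text
(no output)
```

View pics/top0c.png

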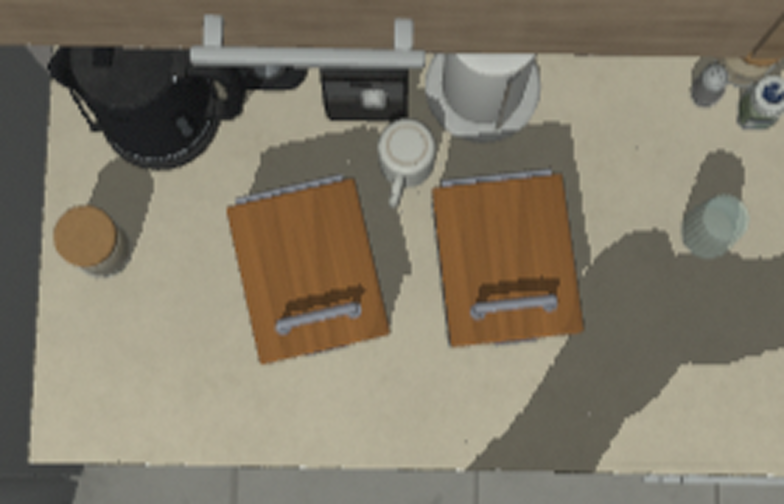

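The top view shows the left lid at around px (290,216) with its bar at (294,233), and the right lid at (360,211) with its bar at (364,229). The mug stands between and behind the bins, and the jar and tumbler are outside them. Next I'll fit both bin poses.

```bash
cat >> h.py <<'E'
def ray(d,px,z):
    f=200/np.tan(np.radians(d['vertical_fov'])/2)
    M=R.from_rotvec(np.ravel(d['rvec'])).as_matrix(); c=-M.T@np.ravel(d['tvec'])
    v=M.T@np.array([(px[0]-d['cx'])/f,(px[1]-d['cy'])/f,1]); return c+v*(z-c[2])/v[2]
E
python3 - <<'E'
from h import *
d=snap('top')
for name,cs,bar in [('L',[(228,208),(353,180),(388,333),(263,362)],[(283,325),(357,309)]),('Rt',[(433,190),(560,172),(582,330),(450,347)],[(478,309),(552,301)])]:
    P=[ray(d,(180+x/2.8,120+y/2.8),.123) for x,y in cs]; B=[ray(d,(180+x/2.8,120+y/2.8),.157) for x,y in bar]
    c=np.mean(P,0); fx=(P[0]+P[1]-P[2]-P[3])/2; ly=(P[0]+P[3]-P[1]-P[2])/2
    print(name,c,np.linalg.norm(fx),np.linalg.norm(ly),'yaw',np.arctan2(fx[1],fx[0]),np.arctan2(-ly[0],ly[1]))
    b=B[0]-B[1]; print(' bar',np.mean(B,0),np.linalg.norm(b),'yaw',np.arctan2(-b[0],b[1]))
    y=np.arctan2(fx[1],fx[0]);print(' bar from lid',c[:2]-.065*np.array([np.cos(y),np.sin(y)]))
o=manip.get_obs(); print(R.from_quat(o['ee_rot']).as_matrix())
E
```

```text
L [0.5638 0.1227 0.123 ] 0.18618575895676773 0.14954694791952633 yaw 0.2506110938494824 0.24595702983553985
 bar [0.5053 0.1051 0.157 ] 0.08601163544630305 yaw 0.23331673652575013
 bar from lid [0.5009 0.1066]
Rt [ 0.5813 -0.109   0.123 ] 0.18764893140923503 0.15331234993049453 yaw 0.12909959120396727 0.15476932798131846
 bar [ 0.5233 -0.1168  0.157 ] 0.08503239084156246 yaw 0.12712252737130128
 bar from lid [ 0.5168 -0.1174]
[[ 0.9649  0.2627  0.    ]
 [ 0.2627 -0.9649 -0.0001]
 [ 0.      0.0001 -1.    ]]
```

>>> {"name": "arm_command", "arguments": {
  "targets": "58 -8 0 0 0 -0.1;58 -8 0 0 0 -0.1;58 -8 0 0 0 -0.1;58 -8 0 0 0 -0.1;58 -8 0 0 0 -0.1",
  "grip": 60
}}

```text
clock: 1.27
position: [0.4043, -0.4374, 0.2394]
ee_rot: [0.927, 0.375, 0.0, 0.0]
ft_force: [0.4, -0.1, -0.1]
grip_width: 0.702
```

>>> {"name": "arm_command", "arguments": {
  "targets": "54 -10 0 0 0 -0.1;54 -10 0 0 0 -0.1;54 -10 0 0 0 -0.1;54 -10 0 0 0 -0.1;54 -10 0 0 0 -0.1"
}}

```text
clock: 1.9
position: [0.5148, -0.1889, 0.2394]
ee_rot: [0.805, 0.593, 0.0, 0.0]
ft_force: [0.9, -1.0, -0.4]
grip_width: 0.705
```

```bash
cat >> h.py <<'E'
def state():
    o=manip.get_obs(); M=R.from_quat(o['ee_rot']).as_matrix()
    print('t',round(o['clock'],3),'p',o['position'],'F',o['ft_force'],'grip',round(o['grip_width'],3),'yaz',np.arctan2(M[1,1],M[0,1]),'tilt',M[:2,2],'j',o['joint_pos'])
    return o,M
def plan(tgt,yaw,z):
    o,M=state(); d=M.T@(np.array([*tgt,z])-o['position'])*1000
    print('shift mm',d,'turn z',-(yaw-np.arctan2(M[1,1],M[0,1])))
E
python3 -c "
from h import *
plan((.503,.106),.24,.24)"
```

```text
t 1.9 p [ 0.5148 -0.1889  0.2394] F [ 0.9459 -1.0312 -0.3748] grip 0.705 yaz -0.3016050358906656 tilt [ 0.0005 -0.0002] j [ 0.7189  0.2021 -0.5118  1.6444  0.1017  1.3212 -0.111 ]
shift mm [278.1276 -98.8538  -0.6226] turn z -0.5416050358906657
```

>>> {"name": "arm_command", "arguments": {
  "targets": "56 -20 0 0 0 -0.108;57 -13 0 0 0 -0.108;58 -7 0 0 0 -0.108;58 -1 0 0 0 -0.108;57 5 0 0 0 -0.108"
}}

```text
clock: 2.52
position: [0.504, 0.1024, 0.2397]
ee_rot: [0.618, 0.786, 0.0, 0.001]
ft_force: [0.2, -0.5, 0.1]
grip_width: 0.702
```

```bash
python3 -c "
from h import *
plan((.503,.106),.24,.24)
d=snap('wrist','w1.png'); print(d['vertical_fov'])
for n in ['bin_a','bin_a_bar']:
  for r in manip.search_frame(d,n)[:3]:
    w=toworld(d,r['xyz']); print(n,round(r['p'],2),w,proj(d,w)[0])
print(proj(d,[.503,.106,.157]))
"
```

```text
t 2.525 p [0.504  0.1024 0.2397] F [ 0.1703 -0.4909  0.1356] grip 0.702 yaz 0.23826399043739865 tilt [ 0.001  -0.0005] j [ 0.4256  0.1558 -0.7776  1.7168  0.1136  1.3142 -0.1366]
shift mm [ 3.7144 -0.0819 -0.3428] turn z -0.0017360095626013372
64.30370626397773
bin_a 0.88 [0.5668 0.1394 0.1205] [407.289  171.1851]
bin_a 0.86 [ 0.5493 -0.0439  0.105 ] [330.4013 332.1364]
bin_a_bar 0.6 [ 0.547  -0.0429  0.1294] [329.0949 348.8792]
[[321.5237 206.2852]]
```

View pics/w1.png

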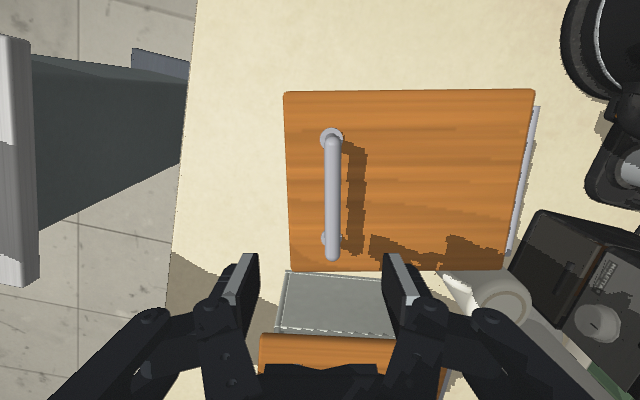

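The wrist view shows the left bar running from (332,137) to (332,254), centred near (332,197), about 10 px right of where I predicted it.

```bash
python3 -c "
from h import *
d=snap('wrist')
g=d['frame'][120:275,300:360].astype(int); sat=(g.max(2)-g.min(2))<25
for r in range(20,140,15):
  c=np.where(sat[r])[0]; print(120+r, c.min()+300 if len(c) else None,c.max()+300 if len(c) else None)
for z in (.153,.161):
  a=ray(d,(332,137),z);b=ray(d,(332.5,258),z);print(z,a,b,(a+b)/2,np.linalg.norm(a-b),np.arctan2(-(a-b)[0],(a-b)[1]))
"
```

```text
140 320 342
155 324 340
170 324 340
185 325 340
200 325 339
215 325 339
230 325 339
245 323 339
0.153 [0.4978 0.1572 0.153 ] [0.5215 0.0671 0.153 ] [0.5097 0.1121 0.153 ] 0.09313512313727162 0.2576800240449904
0.161 [0.4973 0.1581 0.161 ] [0.5202 0.0713 0.161 ] [0.5087 0.1147 0.161 ] 0.08976182645219538 0.25768002404499024
```

>>> {"name": "arm_command", "arguments": {
  "targets": "9 7 30 0 0 -0.01;0 0 15 0 0 0;0 0 0 0 0 0"
}}

```text
clock: 3.1
position: [0.5084, 0.1096, 0.1934]
ee_rot: [0.616, 0.788, -0.001, -0.001]
ft_force: [0.8, 0.2, 0.2]
grip_width: 0.702
```

```bash
python3 -c "
from h import *
state()
d=snap('wrist','w2.png')
"
```

```text
t 3.1 p [0.5084 0.1096 0.1934] F [0.8413 0.1628 0.1664] grip 0.702 yaz 0.24316036089665266 tilt [-0.0022 -0.0006] j [ 0.398   0.2144 -0.7774  1.7633  0.1587  1.2306 -0.1784]
```

View pics/w2.png

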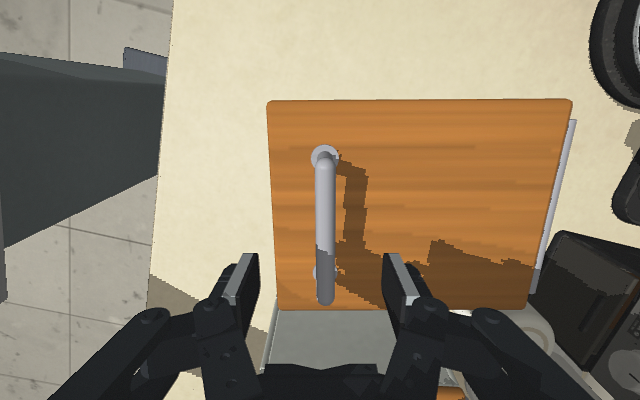

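```bash
python3 -c "
from h import *
d=snap('wrist')
o,M=state()
for z in (.153,.161):
  a=ray(d,(325,158),z);b=ray(d,(326,304),z);m=(a+b)/2;print(z,m,np.linalg.norm(a-b),np.arctan2(-(a-b)[0],(a-b)[1]),M.T@(m-o['position'])*1000)
print(proj(d,[o['position']+M@np.array([0,s*.03,.008]) for s in(-1,0,1)]))
"
```

```text
t 3.2 p [0.5092 0.1103 0.1949] F [0.7169 0.7128 0.4075] grip 0.7 yaz 0.2435776349940057 tilt [ 0.0005 -0.0002] j [ 0.3979  0.2131 -0.7782  1.7612  0.1585  1.2311 -0.1784]
0.153 [0.5113 0.1094 0.153 ] 0.09616486778551513 0.2552767360086218 [-1.3463  1.7553 41.9351]
0.161 [0.5103 0.113  0.161 ] 0.091781672062746 0.2552767360086219 [ 2.3802  1.6305 33.9339]
[[263.221  262.9607]
 [322.941  263.0485]
 [382.7107 263.1363]]
```

>>> {"name": "arm_command", "arguments": {
  "targets": "0 2 24 0 0 -0.01;0 0 22 0 0 0;0 0 0 0 0 0"
}}

```text
clock: 3.58
position: [0.5105, 0.1109, 0.148]
ee_rot: [0.612, 0.791, -0.001, -0.0]
ft_force: [0.6, -0.8, 0.4]
grip_width: 0.704
```

>>> {"name": "arm_command", "arguments": {
  "targets": "0 0 0 0 0 0;0 0 0 0 0 0;0 0 0 0 0 0;0 0 0 0 0 0",
  "grip": 0,
  "squeeze": 30
}}

```text
clock: 4.08
position: [0.5109, 0.1115, 0.1492]
ee_rot: [0.612, 0.791, -0.0, 0.0]
ft_force: [-4.0, -1.4, 6.3]
grip_width: 0.125
```

```bash
python3 -c "
from h import *
state()
d=snap('wrist','w3.png')
"
```

```text
t 4.075 p [0.5109 0.1115 0.1492] F [-3.9625 -1.3514  6.3291] grip 0.125 yaz 0.2548093530472653 tilt [ 0.0002 -0.0007] j [ 0.3783  0.267  -0.7699  1.8102  0.2038  1.1454 -0.2039]
```

View pics/w3.png

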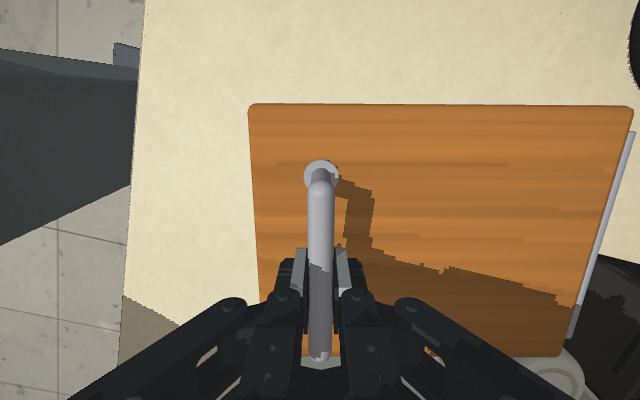

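The fingers hold the left bar: opening is 0.125 (about 11 mm), and the bar sits centred between the pads. Now a gentle tug in small steps.

>>> {"name": "arm_command", "arguments": {
  "targets": "0 0 -1 0 0 0;0 0 -1 0 0 0;0 0 0 0 0 0"
}}

```text
clock: 4.5
position: [0.5111, 0.1115, 0.1504]
ee_rot: [0.612, 0.791, 0.0, 0.0]
ft_force: [1.9, -0.5, -2.3]
grip_width: 0.126
```

>>> {"name": "arm_command", "arguments": {
  "targets": "0 0 -1 0 0 0;0 0 0 0 0 0"
}}

```text
clock: 4.75
position: [0.5113, 0.1116, 0.1514]
ee_rot: [0.612, 0.791, 0.0, 0.0]
ft_force: [4.8, 0.8, -3.7]
grip_width: 0.119
```

>>> {"name": "arm_command", "arguments": {
  "targets": "0 0 -1 0 0 0;0 0 0 0 0 0"
}}

```text
clock: 5.0
position: [0.5113, 0.1116, 0.1517]
ee_rot: [0.611, 0.791, 0.001, 0.0]
ft_force: [9.1, 1.3, -12.4]
grip_width: 0.124
```

>>> {"name": "arm_command", "arguments": {
  "targets": "0 0 -1 0 0 0;0 0 0 0 0 0"
}}

```text
clock: 5.25
position: [0.5113, 0.1116, 0.1521]
ee_rot: [0.611, 0.791, 0.001, -0.0]
ft_force: [11.6, 2.9, -19.6]
grip_width: 0.127
```

>>> {"name": "arm_command", "arguments": {
  "targets": "0 0 0.7 0 0 0;0 0 0 0 0 0;0 0 0 0 0 0;0 0 0 0 0 0"
}}

```text
clock: 5.75
position: [0.5113, 0.1116, 0.1519]
ee_rot: [0.611, 0.791, 0.001, 0.0]
ft_force: [10.5, 1.8, -15.6]
grip_width: 0.128
```

```bash
python3 -c "
from h import *
state()
"
```

```text
t 5.75 p [0.5113 0.1116 0.1519] F [ 10.5431   1.8005 -15.5814] grip 0.128 yaz 0.25490783252124716 tilt [0.0008 0.0007] j [ 0.38    0.2643 -0.7705  1.8068  0.2003  1.1495 -0.2006]
```

The lid stops firmly after about 2 mm and the pull rises steeply, holding at 15.6 N, so the left lid is caught. I'll hold a moment longer, then ease off and release.

>>> {"name": "arm_command", "arguments": {
  "targets": "0 0 0.5 0 0 0;0 0 0 0 0 0;0 0 0 0 0 0;0 0 0 0 0 0"
}}

```text
clock: 6.25
position: [0.5113, 0.1116, 0.1517]
ee_rot: [0.611, 0.791, 0.0, 0.0]
ft_force: [7.4, 1.4, -10.6]
grip_width: 0.127
```

>>> {"name": "arm_command", "arguments": {
  "targets": "0 0 1 0 0 0;0 0 1 0 0 0;0 0 0.7 0 0 0;0 0 0 0 0 0"
}}

```text
clock: 6.75
position: [0.5108, 0.1115, 0.1493]
ee_rot: [0.611, 0.791, -0.0, -0.0]
ft_force: [3.5, -0.5, -2.6]
grip_width: 0.121
```

>>> {"name": "arm_command", "arguments": {
  "targets": "0 0 0 0 0 0;0 0 0 0 0 0;0 0 0 0 0 0;0 0 0 0 0 0",
  "grip": 60
}}

```text
clock: 7.25
position: [0.5108, 0.1116, 0.1494]
ee_rot: [0.611, 0.791, -0.0, 0.0]
ft_force: [-0.3, -0.2, -0.1]
grip_width: 0.707
```

>>> {"name": "arm_command", "arguments": {
  "targets": "0 0 -30 0 0 0;0 0 -45 0 0 0;0 0 -15 0 0 0;0 0 0 0 0 0"
}}

```text
clock: 7.75
position: [0.5112, 0.1116, 0.2399]
ee_rot: [0.612, 0.791, 0.0, 0.001]
ft_force: [0.2, 0.1, -0.1]
grip_width: 0.699
```

```bash
python3 -c "
from h import *
plan((.525,-.112),.14,.24)
d=snap('wrist','w4.png')
d=snap('side','s4.png')
"
```

```text
t 7.75 p [0.5112 0.1116 0.2399] F [ 0.1987  0.0945 -0.1494] grip 0.699 yaz 0.2548702713546003 tilt [ 0.0015 -0.0002] j [ 0.409   0.1807 -0.7865  1.6951  0.1325  1.3189 -0.1475]
shift mm [-219.8437  -43.0367   -0.0431] turn z 0.11487027135460026
```

View pics/s4.png

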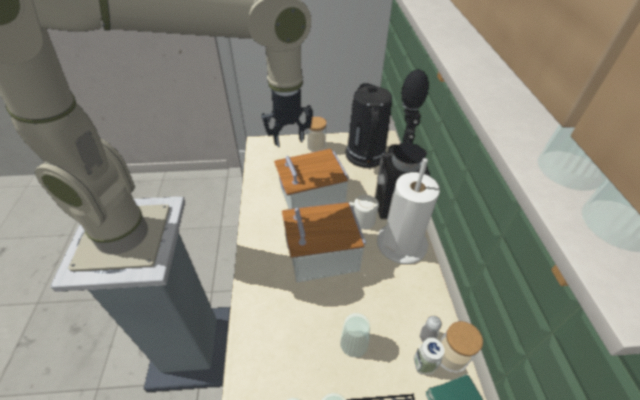

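The gripper is clear above the left bin. Both lids look shut in the side view, and the jar (316,135) and tumbler (356,335) haven't moved. On to the right bin.

>>> {"name": "arm_command", "arguments": {
  "targets": "-45 -9 0 0 0 0.023;-45 -9 0 0 0 0.023;-44 -7 0 0 0 0.023;-43 -5 0 0 0 0.023;-43 -4 0 0 0 0.023"
}}

```text
clock: 8.48
position: [0.5227, -0.1123, 0.2378]
ee_rot: [0.656, 0.755, -0.001, -0.001]
ft_force: [0.9, -0.3, 0.3]
grip_width: 0.701
```

```bash
python3 -c "
from h import *
plan((.525,-.112),.14,.24)
d=snap('wrist','w5.png')
"
```

```text
t 8.475 p [ 0.5227 -0.1123  0.2378] F [ 0.9302 -0.3373  0.3387] grip 0.701 yaz 0.13915718993983367 tilt [-0.0022  0.0004] j [ 0.6759  0.1866 -0.6145  1.6741  0.1104  1.3181  0.1809]
shift mm [-0.0016  2.3271 -2.1976] turn z -0.0008428100601663435
```

View pics/w5.png

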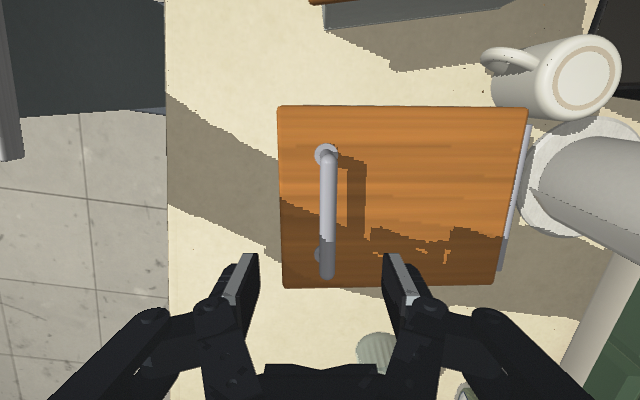

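The right bar runs from (328,152) to (328,278), close to centred between the jaws.

```bash
python3 -c "
from h import *
d=snap('wrist')
o,M=state()
for z in (.153,.161):
  a=ray(d,(328,153),z);b=ray(d,(328,278),z);m=(a+b)/2;print(z,m,np.linalg.norm(a-b),np.arctan2(-(a-b)[0],(a-b)[1]),M.T@(m-o['position'])*1000)
"
```

```text
t 8.575 p [ 0.5223 -0.1165  0.2373] F [ 0.9975 -0.3345 -0.1535] grip 0.706 yaz 0.13205891315260856 tilt [-0.0032 -0.0007] j [ 0.6783  0.1882 -0.6099  1.6733  0.1118  1.3182  0.1804]
0.153 [ 0.5277 -0.1262  0.153 ] 0.09899647569625632 0.1390488986629229 [-10.2983   4.3947  84.2426]
0.161 [ 0.5271 -0.123   0.161 ] 0.09536981753959486 0.13904889866292383 [-7.0656  4.199  76.2424]
```

>>> {"name": "arm_command", "arguments": {
  "targets": "-6 4 30 0 0 -0.006;0 0 30 0 0 0;0 0 0 0 0 0"
}}

```text
clock: 8.95
position: [0.5263, -0.1155, 0.1764]
ee_rot: [0.653, 0.757, -0.001, -0.003]
ft_force: [0.4, 0.4, 0.8]
grip_width: 0.699
```

```bash
python3 -c "
from h import *
d=snap('wrist','w6.png')
state()
"
```

```text
t 9.0 p [ 0.5274 -0.1156  0.1783] F [-0.3225  0.177   0.5864] grip 0.702 yaz 0.14678737251585605 tilt [-0.0027  0.0011] j [ 0.6651  0.2472 -0.6085  1.7388  0.1494  1.2053  0.1636]
```

View pics/w6.png

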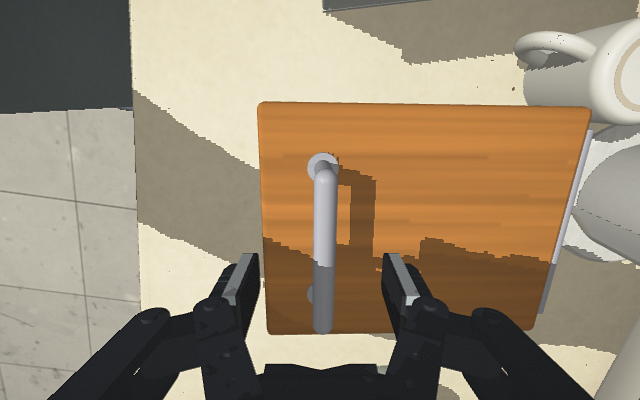

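```bash
python3 -c "
from h import *
d=snap('wrist')
o,M=state()
for z in (.153,.161):
  a=ray(d,(326,167),z);b=ray(d,(322,333),z);m=(a+b)/2;print(z,m,np.linalg.norm(a-b),np.arctan2(-(a-b)[0],(a-b)[1]),M.T@(m-o['position'])*1000)
"
```

```text
t 9.05 p [ 0.5282 -0.1158  0.1796] F [ 0.2807 -0.365   0.754 ] grip 0.702 yaz 0.14670220460944336 tilt [-0.0006  0.0004] j [ 0.6652  0.2461 -0.6087  1.7372  0.1493  1.2055  0.1637]
0.153 [ 0.5294 -0.1219  0.153 ] 0.10373739404290475 0.12919525054578124 [-6.3022  0.2958 26.5692]
0.161 [ 0.5287 -0.1176  0.161 ] 0.09853832741920304 0.1291952505457816 [-1.9419  0.2221 18.5714]
```

>>> {"name": "arm_command", "arguments": {
  "targets": "-2 0 15 0 0 0.015;0 0 12 0 0 0;0 0 0 0 0 0"
}}

```text
clock: 9.43
position: [0.5279, -0.1182, 0.1513]
ee_rot: [0.659, 0.752, -0.0, -0.001]
ft_force: [0.1, -0.5, -0.3]
grip_width: 0.704
```

>>> {"name": "arm_command", "arguments": {
  "targets": "0 0 0 0 0 0;0 0 0 0 0 0;0 0 0 0 0 0;0 0 0 0 0 0",
  "grip": 0,
  "squeeze": 30
}}

```text
clock: 9.93
position: [0.5285, -0.1183, 0.1527]
ee_rot: [0.659, 0.752, -0.0, 0.0]
ft_force: [-2.8, 0.7, 2.7]
grip_width: 0.129
```

>>> {"name": "arm_command", "arguments": {
  "targets": "0 0 -1 0 0 0;0 0 -1 0 0 0;0 0 0 0 0 0"
}}

```text
clock: 10.3
position: [0.529, -0.1182, 0.1545]
ee_rot: [0.659, 0.752, 0.0, 0.0]
ft_force: [4.0, -0.4, -4.3]
grip_width: 0.122
```

>>> {"name": "arm_command", "arguments": {
  "targets": "0 0 -1 0 0 0;0 0 0 0 0 0"
}}

```text
clock: 10.55
position: [0.5293, -0.1182, 0.1556]
ee_rot: [0.659, 0.752, 0.001, 0.001]
ft_force: [6.3, 0.0, -5.1]
grip_width: 0.126
```

>>> {"name": "arm_command", "arguments": {
  "targets": "0 0 -1 0 0 0;0 0 -1 0 0 0;0 0 0 0 0 0"
}}

```text
clock: 10.92
position: [0.53, -0.1181, 0.1578]
ee_rot: [0.659, 0.752, 0.001, 0.001]
ft_force: [11.1, 0.0, -7.5]
grip_width: 0.127
```

>>> {"name": "arm_command", "arguments": {
  "targets": "0 0 -1 0 0 0;0 0 0 0 0 0;0 0 0 0 0 0"
}}

```text
clock: 11.3
position: [0.5304, -0.118, 0.1588]
ee_rot: [0.659, 0.752, 0.002, 0.002]
ft_force: [12.2, -0.9, -6.8]
grip_width: 0.127
```

The right lid keeps rising with about 5–7 N of vertical pull, so it isn't caught. I'll lift it clear of the catch along its arc, easing +y to follow the hinge.

>>> {"name": "arm_command", "arguments": {
  "targets": "0 1.5 0 0 0 0;0 0.6 -2 0 0 0;0 0.6 -2 0 0 0;0 0.6 -2 0 0 0;0 0.6 -2 0 0 0"
}}

```text
clock: 11.92
position: [0.5334, -0.1176, 0.1665]
ee_rot: [0.659, 0.752, 0.001, 0.001]
ft_force: [11.2, -1.3, -8.4]
grip_width: 0.124
```

>>> {"name": "arm_command", "arguments": {
  "targets": "0 0.6 -2 0 0 0;0 0.6 -2 0 0 0;0 0 0 0 0 0;0 0 0 0 0 0"
}}

```text
clock: 12.42
position: [0.5351, -0.1174, 0.1706]
ee_rot: [0.659, 0.752, 0.001, 0.001]
ft_force: [12.0, -0.3, -8.2]
grip_width: 0.123
```

```bash
python3 -c "
from h import *
d=snap('wrist','w7.png')
d=snap('side','s7.png')
a=cv2.imread('pics/s7.png');cv2.imwrite('pics/s7c.png',cv2.resize(a[120:300,200:440],None,fx=3,fy=3,interpolation=cv2.INTER_CUBIC))
state()
"
```

```text
t 12.525 p [ 0.5351 -0.1174  0.1706] F [12.7137 -0.688  -8.5558] grip 0.125 yaz 0.1314252998742072 tilt [0.0035 0.0003] j [ 0.6569  0.2672 -0.6036  1.7335  0.1618  1.1875  0.1411]
```

View pics/s7c.png

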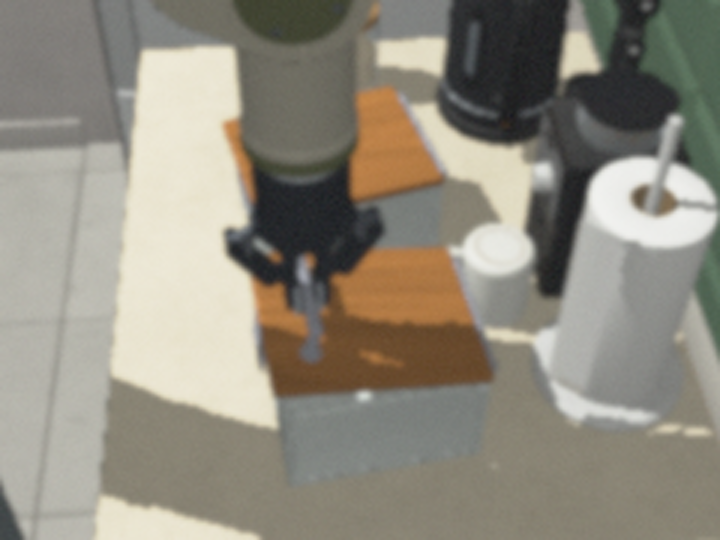

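The lid is lifted about 18 mm at the bar, well past the catch. Now I'll bring it back down along the arc and press it home with a firmer grip.

>>> {"name": "arm_command", "arguments": {
  "targets": "0 -1.2 4 0 0 0;0 -1.2 4 0 0 0;0 -1.2 4 0 0 0;0 -1.2 4 0 0 0;0 0 0 0 0 0",
  "squeeze": 80
}}

```text
clock: 13.15
position: [0.5289, -0.1182, 0.1543]
ee_rot: [0.659, 0.752, 0.0, 0.0]
ft_force: [3.4, -1.1, -1.2]
grip_width: 0.109
```

>>> {"name": "arm_command", "arguments": {
  "targets": "0 -0.6 2 0 0 0;0 -0.6 2 0 0 0;0 -0.6 2 0 0 0;0 0 0 0 0 0"
}}

```text
clock: 13.65
position: [0.5271, -0.1185, 0.1485]
ee_rot: [0.659, 0.752, 0.0, 0.0]
ft_force: [2.3, -0.2, -0.1]
grip_width: 0.108
```

>>> {"name": "arm_command", "arguments": {
  "targets": "0 -0.3 1 0 0 0;0 0 0 0 0 0"
}}

```text
clock: 13.9
position: [0.5268, -0.1185, 0.1475]
ee_rot: [0.659, 0.752, 0.0, 0.0]
ft_force: [1.6, -0.8, 0.9]
grip_width: 0.109
```

>>> {"name": "arm_command", "arguments": {
  "targets": "0 -0.3 1 0 0 0;0 0 0 0 0 0"
}}

```text
clock: 14.15
position: [0.5265, -0.1185, 0.1464]
ee_rot: [0.659, 0.752, 0.0, 0.0]
ft_force: [1.7, -0.2, 1.8]
grip_width: 0.106
```

>>> {"name": "arm_command", "arguments": {
  "targets": "0 -0.3 1 0 0 0;0 0 0 0 0 0"
}}

```text
clock: 14.4
position: [0.5264, -0.1185, 0.1457]
ee_rot: [0.659, 0.752, 0.0, 0.0]
ft_force: [2.3, -0.4, 4.8]
grip_width: 0.107
```

>>> {"name": "arm_command", "arguments": {
  "targets": "0 -0.3 1 0 0 0;0 0 0 0 0 0"
}}

```text
clock: 14.65
position: [0.5264, -0.1186, 0.1456]
ee_rot: [0.659, 0.752, 0.0, 0.001]
ft_force: [-1.4, -0.2, 12.3]
grip_width: 0.106
```

>>> {"name": "arm_command", "arguments": {
  "targets": "0 0 1 0 0 0;0 0 0 0 0 0"
}}

```text
clock: 14.9
position: [0.5262, -0.1187, 0.1447]
ee_rot: [0.659, 0.752, -0.0, 0.001]
ft_force: [-1.6, 0.2, 14.3]
grip_width: 0.109
```

>>> {"name": "arm_command", "arguments": {
  "targets": "0 0 1 0 0 0;0 0 0 0 0 0"
}}

```text
clock: 15.15
position: [0.5262, -0.1187, 0.1445]
ee_rot: [0.659, 0.752, -0.0, 0.001]
ft_force: [-6.0, 0.5, 23.3]
grip_width: 0.109
```

>>> {"name": "arm_command", "arguments": {
  "targets": "0 0.5 0.8 0 0 0;0 0 0 0 0 0;0 0 0 0 0 0"
}}

```text
clock: 15.52
position: [0.5262, -0.1187, 0.1444]
ee_rot: [0.659, 0.752, -0.001, 0.001]
ft_force: [-12.3, 1.5, 32.3]
grip_width: 0.109
```

The lid is down on a hard stop: 32 N and no further travel. Now I'll unload and tug again.

>>> {"name": "arm_command", "arguments": {
  "targets": "0 0 -1 0 0 0;0 0 -1 0 0 0;0 0 -1.5 0 0 0;0 0 0 0 0 0",
  "squeeze": 40
}}

```text
clock: 16.02
position: [0.5261, -0.1187, 0.1449]
ee_rot: [0.659, 0.752, -0.0, -0.0]
ft_force: [2.2, -0.2, 1.3]
grip_width: 0.108
```

>>> {"name": "arm_command", "arguments": {
  "targets": "0 0.3 -1 0 0 0;0 0.3 -1 0 0 0;0 0 0 0 0 0"
}}

```text
clock: 16.4
position: [0.5266, -0.1186, 0.1467]
ee_rot: [0.659, 0.752, -0.0, -0.0]
ft_force: [4.0, -1.4, -5.6]
grip_width: 0.112
```

>>> {"name": "arm_command", "arguments": {
  "targets": "0 0.3 -1 0 0 0;0 0 0 0 0 0"
}}

```text
clock: 16.65
position: [0.5267, -0.1185, 0.1473]
ee_rot: [0.659, 0.752, -0.0, -0.001]
ft_force: [5.2, -1.5, -10.4]
grip_width: 0.108
```

>>> {"name": "arm_command", "arguments": {
  "targets": "0 0 -0.7 0 0 0;0 0 0 0 0 0;0 0 0 0 0 0;0 0 0 0 0 0;0 0 0 0 0 0"
}}

```text
clock: 17.27
position: [0.5268, -0.1185, 0.1476]
ee_rot: [0.659, 0.752, -0.0, -0.001]
ft_force: [7.3, -1.9, -14.9]
grip_width: 0.107
```

>>> {"name": "arm_command", "arguments": {
  "targets": "0 0 0 0 0 0;0 0 0 0 0 0;0 0 0 0 0 0"
}}

```text
clock: 17.65
position: [0.5267, -0.1185, 0.1476]
ee_rot: [0.659, 0.752, -0.0, -0.001]
ft_force: [7.2, -1.8, -15.0]
grip_width: 0.11
```

The right lid now holds 15 N with no movement, so it has caught. I'll ease off, release and retreat.

>>> {"name": "arm_command", "arguments": {
  "targets": "0 0 1 0 0 0;0 -0.4 1 0 0 0;0 -0.5 1.2 0 0 0;0 0 0 0 0 0"
}}

```text
clock: 18.15
position: [0.5264, -0.1186, 0.1457]
ee_rot: [0.659, 0.752, -0.0, 0.0]
ft_force: [2.1, -1.4, -4.2]
grip_width: 0.107
```

>>> {"name": "arm_command", "arguments": {
  "targets": "0 0 0 0 0 0;0 0 0 0 0 0;0 0 0 0 0 0;0 0 0 0 0 0",
  "grip": 60
}}

```text
clock: 18.65
position: [0.5263, -0.1185, 0.1457]
ee_rot: [0.659, 0.752, -0.0, 0.0]
ft_force: [0.7, 0.3, 0.4]
grip_width: 0.702
```

>>> {"name": "arm_command", "arguments": {
  "targets": "0 0 -30 0 0 0;0 0 -45 0 0 0;0 0 -20 0 0 0;0 -50 -10 0 0 0;0 0 0 0 0 0"
}}

```text
clock: 19.27
position: [0.4751, -0.126, 0.2516]
ee_rot: [0.66, 0.751, -0.001, 0.001]
ft_force: [0.4, 0.0, 0.2]
grip_width: 0.706
```

```bash
python3 -c "
from h import *
state()
d=snap('wrist','w9.png')
for c in ['top','side']:
  d=snap(c,c+'9.png')
  for n in ['bin_a','sugar_jar','mug','tumbler']:
    for r in manip.search_frame(d,n)[:2]: print(c,n,round(r['p'],2),toworld(d,r['xyz']))
a=cv2.imread('pics/side9.png')[110:360,220:440];b=cv2.imread('pics/side0.png')[110:360,220:440]
cv2.imwrite('pics/cmp9.png',cv2.resize(np.hstack([b,a]),None,fx=1.8,fy=1.8,interpolation=cv2.INTER_CUBIC))
"
```

```text
t 19.275 p [ 0.4751 -0.126   0.2516] F [0.4012 0.0073 0.2183] grip 0.706 yaz 0.12905787136280406 tilt [ 0.0006 -0.0023] j [ 0.7504  0.0676 -0.6048  1.7588  0.0419  1.3263  0.2656]
top bin_a 0.7 [0.5654 0.126  0.1255]
top bin_a 0.67 [ 0.6173 -0.0833  0.1189]
top sugar_jar 0.76 [0.5979 0.3834 0.1114]
top tumbler 0.85 [ 0.6328 -0.3612  0.103 ]
top tumbler 0.5 [0.7165 0.013  0.0864]
side bin_a 0.93 [0.593  0.0721 0.1248]
side bin_a 0.67 [ 0.5853 -0.1516  0.1218]
side sugar_jar 0.66 [0.602  0.3645 0.0791]
side sugar_jar 0.18 [0.5923 0.1132 0.1228]
side mug 0.79 [ 0.7251 -0.0108  0.0794]
```

View pics/cmp9.png

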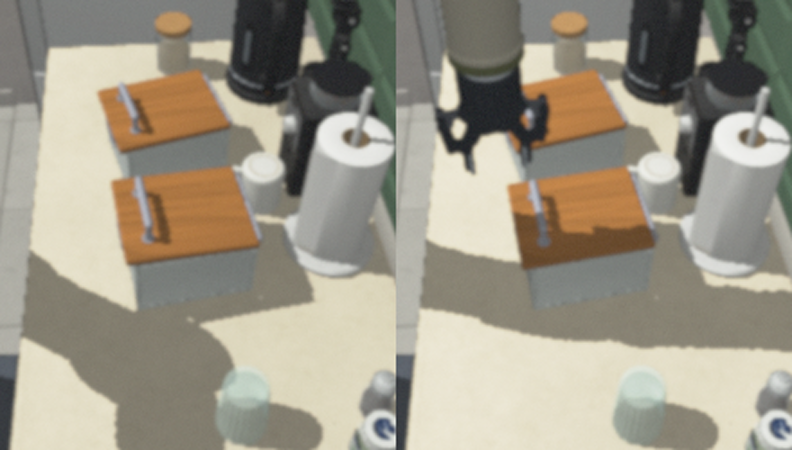

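View pics/w9.png

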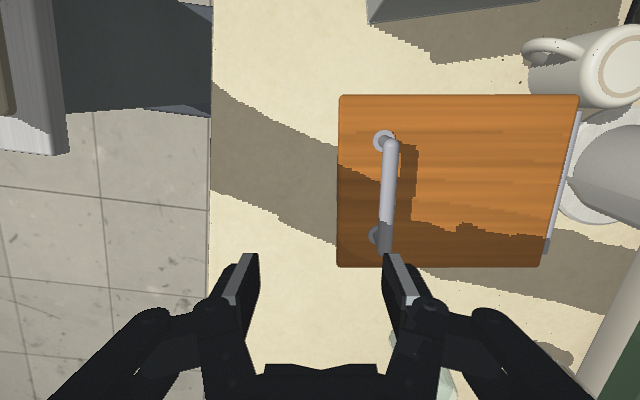

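Compared with the start, the right lid's front corner sits about 3 px lower in the side view (it was raised before, and is fully down now). The jar, mug and tumbler are where they stood, and the gripper is clear. Handing in.

```bash
python3 -c "
from h import *
state(); print(manip.hand_in())
"
```

```text
t 19.825 p [ 0.477  -0.1249  0.2504] F [-0.1987  0.6735 -0.3472] grip 0.702 yaz 0.13134183482883813 tilt [-0.0002  0.0003] j [ 0.7479  0.0735 -0.6057  1.756   0.0428  1.3256  0.2645]
the job is handed in; nothing more can be done
None
```

Both lids are shut, caught and let go; I handed the job in at about 20 s of the 61 s.

- **Left bin (first):** The lid lifted about 2–3 mm and then stopped firmly. I held the pull at about 10–16 N for roughly a second. The upward pull briefly peaked at 19.6 N, close to the 20 N limit, so I eased off at once. The lid was caught, and I released it.
- **Right bin:** The lid gave freely, with 5–8 N of vertical pull. I lifted it about 18 mm at the bar, brought it back down and pressed with up to 32 N until it stopped moving. I felt no distinct snap during the press. The second tug held at 15 N for about a second, stopped about 2.7 mm up, so I take it as caught. Then I released it.
- **Last checks:** The side view shows the right lid's front edge slightly lower than at the start, with the gripper clear of both bins. The jar, mug and tumbler appear unmoved, within the roughly 4 mm accuracy of the networks. In the final top view the network labelled the mug as a second tumbler, but at the mug's original position. In the final side view it did not report the tumbler, though it is visible in the picture where it stood.

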